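Lift the holding pawl and turn the vial carousel back to its home stop

ROBOT

A 7-joint arm with a two-finger parallel gripper is mounted at the origin on a cart in front of the work surface, level with it; the furniture and walls round the work are solid. World frame = base frame: x ahead of the robot, y to its left, z up, the work surface at z = 0. Lengths are in m, angles in rad, forces in N, time in s.
With the tool pointing down it reaches from about 0.425 to 0.95 m from the base axis. Payload 4.7 kg.
Tool frame: the origin (TCP) lies on the front face of the gripper's body, between the roots of the fingers; the fingertips stand 70 mm ahead of it and the grasp point (between the pads) lies env.grip_depth ahead of it (env.grip_depth is the distance from the TCP to the grasp point, in m); z points along the fingers, y is the line along which they close (so a half turn about z gives the same grasp; the last joint's range is limited). The gripper opens to 87 mm and grips with 3 to 60 N. Pads are 19 mm wide; open, the fingers measure 117 mm over their backs; the gripper's body (75 mm by 190 mm) begins 51 mm behind the grasp point.
Start: joints at [1.121, 0.469, -0.049, 1.532, 0.024, 1.141, -0.082], TCP at [0.276, -0.616, 0.292] pointing down, gripper open.
Joint ranges: [-2.59, 2.59], [-0.33, 1.99], [-1.39, 1.29], [0.1, 2.45], [-1.04, 4.18], [0.21, 1.99], [-2.66, 2.66]. Speed limits (rad/s): [2.57, 2.57, 3.14, 3.14, 3.14, 3.14, 3.14].

INTERFACE

Orientations are given as a unit quaternion [x, y, z, w].
In Python, from plant import env gives the robot as it stands.
- The arm moves only by the tool step_arm, never from a script. Its argument "steps" is a list of rows, each a list of 6 numbers: the shift along the tool's x, y, z in mm, then the turn, a rotation vector about the tool's x, y, z in rad. A call has 1 to 20 rows; each row shifts and turns the commanded pose from where the row before left it, along the tool's axes as they then stand; what a row does not reach is not made up. A row lasts 1/12 s, in which the tool goes at most 41.7 mm and 7.16 degrees, less where a joint would pass 70% of its speed; a pose out of reach is approached as far as the arm can. A call is refused whole if a number of a shift passes 41.7 or a number of a turn 0.125, either way. A call with a gripper value outside its range is refused whole. "jaw" is the closure, from -1 (fully open) to 1 (shut), so that 0 is half open, set as the call begins (left out, the last holds). The fingers move at their own pace and stop on an object; the grip force is fixed at half the most. Time passes only in rows, so rows that do not move let the fingers close. It gives the time, the measured TCP pose, the force, the opening and the grip force at its end, in the units of the state.
- env.get_state(): the state, without advancing time (a new reading comes with each control period).
- env.capture(name): name is "scene" or "top" or "wrist"; returns a dict with "color" (420x560x3 uint8, red, green, blue), "fx", "fy", "cx", "cy" (pixels), "k1" (the pictures are not rectified: a ray, as slopes to the right and down, at radius r is drawn at 1 + k1 r^2 times it, then the intrinsics apply), "xyz" and "orientation" of the camera in the world. Camera axes: x right, y down, z forward; pixel columns grow to the right and rows downward; lengths in m; the calibration is good to about 2 mm. A picture is of the moment at which its call begins. There is no depth.
- env.close_job(): hands the job in; it is judged then, once.
The state is a dict: "time": time; "joint_positions": joint angles; "joint_velocities": joint speeds; "joint_torque": joint torques, N m; "eef_pos": TCP position; "orientation": TCP orientation; "wrist_force": force on the tool from outside, world axes, zero at the start; "torque": the same for the moment, N m; "grip_width": opening from 0.0 (shut) to 1.0 (fully open); "gripper_force": force on a finger pad.
Only numpy, scipy, OpenCV 4.12 (cv2) and the standard library are available. Lean on these libraries where they do the work, as an engineer would, in place of code of your own. Each camera call takes 0.05 s, during which the arm holds its last target. There are 200 camera calls.

TASK

The vial carousel has been advanced and its holding pawl keeps it from turning back. Lift the pawl lever out of the teeth by its knob and throw it right over, past upright, so that it stays back; then take the carousel by its upright post and turn it backwards, counter-clockwise seen from above, until its arm rests at the home stop pin. Leave the pawl thrown back and do not push the brown bottle about or knock it over.

Things in the scene. Friction and masses are not known exactly. Their poses are not given: they have to be found in the camera images.
- stand: Fixed grey base plate of the vial carousel, 156 x 152 mm, top 10 mm above the worktop. Origin: on the carousel's upright turning axis, at worktop height; z up, x roughly away from the robot, y roughly to its left (within 0.25 rad). A 10 mm steel home stop pin stands on it at (-38, 56) mm, 35 mm high. The pawl's level hinge pin runs along x through (-66, -50, 30) mm.
- carousel (a joint): Turn of the carousel, rad: aluminium disc 120 mm across, top 28 mm high, 18 saw teeth on the rim, five vials in it (within 38 mm of the axis, tops at 67 mm). 0 = home, arm at the stop pin, hard end of travel; grows clockwise from above, back is counter-clockwise; starts at 0.6 to 1.0. Needs about 1 N at the post, stays where left. With the pawl in, it turns back less than a tooth (0.35 rad).
- pawl (a joint): Swing of the pawl, rad: steel lever beside the disc's near rim, lying from its hinge along the stand's y, with a nose over the teeth and a white knob at the free end. 0 = nose fully between teeth; on a tooth it reads up to 0.16. Grows as the knob goes up and over to -y; 1.65 = on its back stop. Swings freely (60 g): let go below about 1.35 it falls back in, beyond it falls to its stop and stays.
- pawl_knob (a point): Centre of the pawl's white knob, a cylinder 18 mm across and 16 mm long along the stand's x (the hinge direction): pinch its flat ends from above; it may turn in the fingers. 105 mm from the hinge; at (-66, 50, 62) mm in stand axes with the pawl at 0, about (-66, -90, 127) mm at 1.65. The lever under it is 8 mm thick, so pinching fingers clear it all the way over.
- post_grip (a point): Grip point on the axis of the carousel's upright round aluminium turning post: 93 mm above the worktop, post 14 mm in diameter, ending at 100 mm, rising at 34 mm from an arm on the disc, 76 mm from the turning axis. With the carousel at 0 it stands 115 degrees counter-clockwise from the stand's x, at (-32, 69) mm. It may turn in the fingers.
- bottle: Brown reagent bottle with a black cap, 47 mm across and 98 mm tall, loose, standing upright to the right of the carousel; to be left alone. Origin: centre of its underside, z up. (Behind it, from 0.57 m ahead of the robot and up to 0.12 m to its left, stands the monitor, 0.43 m tall: swing across in front of it with the arm drawn in.)

How it is judged:
On the way, in this order (a step that is already met when the one before it is completed fails the run):
1. the pawl is thrown back past upright while the carousel is still advanced (value of joint pawl above 1.5 rad and value of joint carousel above 0.25 rad), for 0.2 s.
2. the carousel is turned back to its home stop (value of joint carousel below 0.17 rad), for 0.2 s.
At the end, for the whole second after the job is handed in: The pawl is thrown back (its joint above 1.5 rad), the carousel is at its home stop within 0.17 rad (10 degrees) and at rest (slower than 0.05 rad/s), and the brown bottle has never been moved more than 30 mm or tipped (value of joint pawl above 1.5 rad and value of joint carousel below 0.17 rad and velocity of joint carousel between -0.05 and 0.05 rad/s); the robot touches nothing.
It fails at once if the brown bottle is pushed more than 30 mm or knocked over (distance of bottle from where it was at the start of the episode above 0.03 m or angle between bottle's own z axis and vertical above 0.5 rad).
It also fails if it takes over 48 s, if anything falls off the work surface, if the arm or the gripper's body presses on something with over 40 N, if the wrist force passes 120 N, or if a joint passes its speed limit or range.

## Working session

There is one attempt and no reset: what is moved stays moved. The work goes in short steps, Python scripts to look and compute and a tool call to move; the robot and the scene stay as the last step left them, time stands still between calls to the robot, and variables do not carry over. Pictures are saved under pics/ and viewed, at most 10 in all, crops included, and the job is handed in when it is done.

Besides the shell and the picture viewer there is one more tool, called after "Call:" in YAML: its name, and indented under it one key for each argument. step_arm: Moves the arm, as the interface text tells. Its arguments: {"type":"object","properties":{"steps":{"type":"array"},"jaw":{"type":"number"}},"required":["steps"]}

```bash
ls; mkdir -p pics; cat > h.py <<'E'
import numpy as np, cv2
from scipy.spatial.transform import Rotation as R
from plant import env
def ray(c,u,v):
    p=np.array([(u-c["cx"])/c["fx"],(v-c["cy"])/c["fy"]]);q=p.copy()
    for _ in range(20): q=p/(1+c["k1"]*(q@q))
    d=R.from_quat(c["orientation"]).apply([q[0],q[1],1.]); return np.array(c["xyz"]),d/np.linalg.norm(d)
def plane(c,u,v,z):
    o,d=ray(c,u,v); return o+d*(z-o[2])/d[2]
def tri(*rs):
    A=sum(np.eye(3)-np.outer(d,d) for o,d in rs);b=sum((np.eye(3)-np.outer(d,d))@o for o,d in rs)
    return np.linalg.solve(A,b)
def proj(c,P):
    x=R.from_quat(c["orientation"]).inv().apply(np.array(P)-c["xyz"]);q=x[:2]/x[2];q=q*(1+c["k1"]*(q@q))
    return q*[c["fx"],c["fy"]]+[c["cx"],c["cy"]]
E
python3 - <<'E'
from h import *
import pickle
for n in("scene","top"):
    c=env.capture(n);pickle.dump(c,open(n+".pkl","wb"))
    cv2.imwrite(f"pics/{n}0.png",cv2.resize(c["color"][:,:,::-1],(784,588),interpolation=cv2.INTER_CUBIC)); print(n,c["xyz"],c["orientation"],c["fx"])
s=env.get_state();print(s,env.grip_depth)
E
```

```text
pics
scene [ 0.38698278 -0.67880104  0.49793488] [ 0.85720941 -0.0568059   0.03056836 -0.51091163] 483.4735263945724
top [0.31257779 0.09528139 0.91494315] [ 0.71365855 -0.69499685  0.05881557 -0.06489672] 445.67228913414124
{'time': 0.1, 'joint_positions': array([ 1.12106097,  0.46936328, -0.04863482,  1.53353847,  0.02409826,
        1.14099124, -0.08230279]), 'joint_velocities': array([-3.17926904e-05, -1.58911062e-03,  6.41661618e-04, -3.39051124e-03,
        3.27714260e-04,  5.24811665e-04,  1.51938352e-03]), 'joint_torque': array([ 1.14301536e-03, -5.09170997e+01, -8.07106309e-02, -2.36830026e+01,
       -6.13069790e-02,  3.44990368e-02,  5.33681805e-05]), 'eef_pos': array([ 0.27562748, -0.61572174,  0.29131795]), 'orientation': array([ 9.77937105e-01,  2.08897780e-01, -1.97856165e-04, -8.34326453e-04]), 'wrist_force': array([-0.24868678,  0.34175448, -0.35804929]), 'torque': array([-0.03719145,  0.0004526 , -0.01973078]), 'gripper_force': 0.0, 'grip_width': 1.0011465457319324} 0.051
```

View pics/scene0.png

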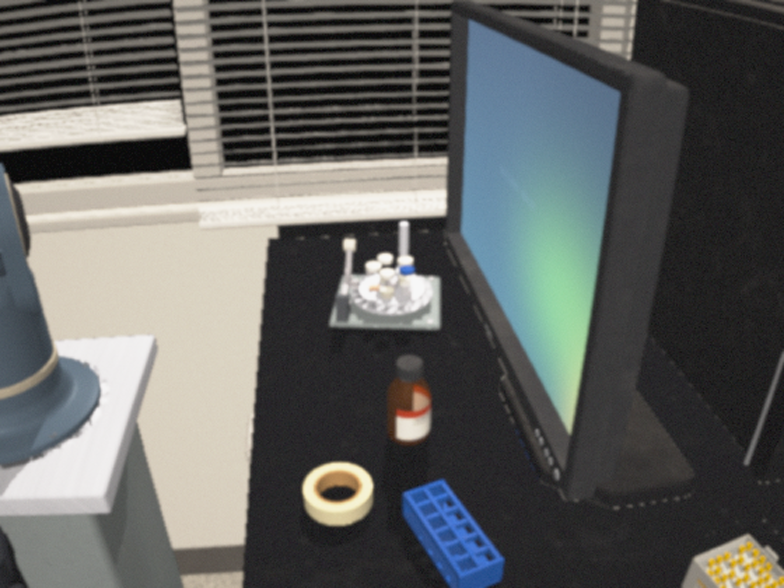

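View pics/top0.png

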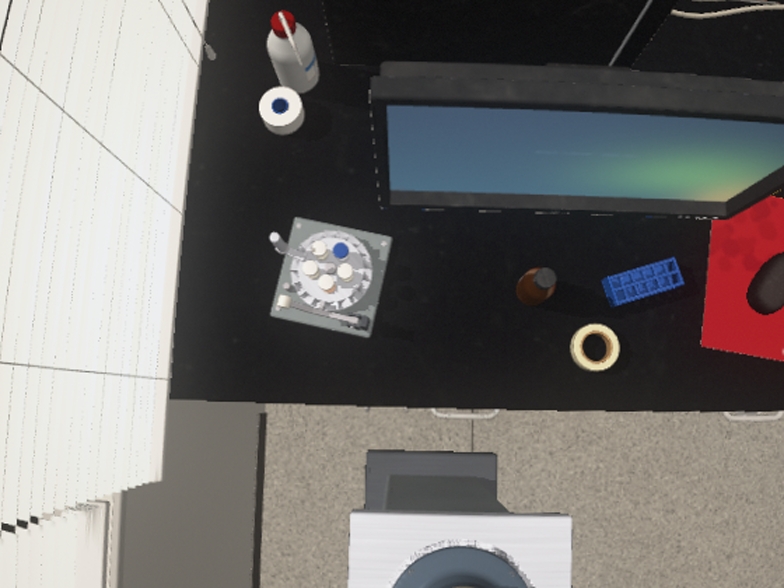

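The scene view shows the carousel at (385,290), the bottle at (409,400). The top view shows plate corners (295,217), (392,237), (369,337), (270,317), the post top at about (275,238), the knob at about (285,300). I'll zoom in on the carousel.

```bash
python3 - <<'E'
from h import *
import pickle
a=pickle.load(open("top.pkl","rb"))["color"][145:250,180:290,::-1]
b=pickle.load(open("scene.pkl","rb"))["color"][150:245,225:325,::-1]
a=cv2.resize(a,None,fx=5,fy=5,interpolation=cv2.INTER_CUBIC)
b=cv2.resize(b,None,fx=5,fy=5,interpolation=cv2.INTER_CUBIC)
cv2.imwrite("pics/a.png",a);cv2.imwrite("pics/b.png",b)
E
```

```text
(no output)
```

View pics/a.png

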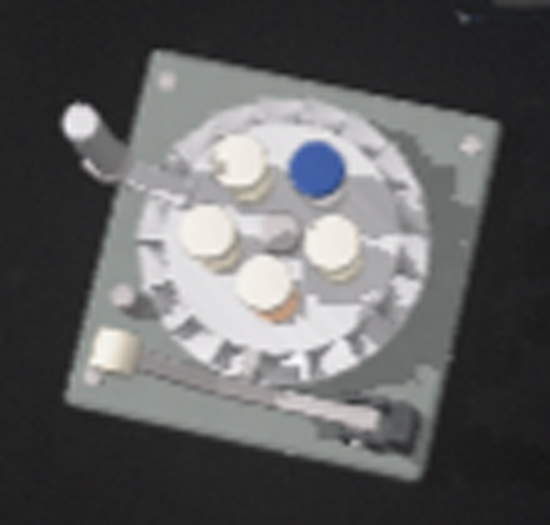

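View pics/b.png

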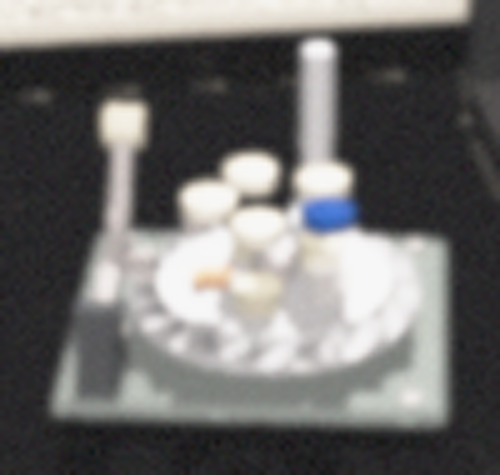

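Crop a (x5, offset 180,145) shows corners (153,50), (500,122), (422,480), (66,403), the post top at (82,122), the knob at (115,350), the pin top at (124,296) and the disc centre at about (283,240). Crop b (offset 225,150) shows the knob at (124,125) and the post top at (317,48).

```bash
python3 - <<'E'
from h import *
import pickle
T=pickle.load(open("top.pkl","rb"));S=pickle.load(open("scene.pkl","rb"))
fa=lambda p:(180+(p[0]+.5)/5-.5,145+(p[1]+.5)/5-.5)
fb=lambda p:(225+(p[0]+.5)/5-.5,150+(p[1]+.5)/5-.5)
C=[plane(T,*fa(p),.010) for p in[(153,50),(500,122),(422,480),(66,403)]]
C=np.array(C);print(C.round(4));yv=(C[0]+C[3]-C[1]-C[2]);xv=(C[0]+C[1]-C[2]-C[3])
print("len",np.linalg.norm(xv)/2,np.linalg.norm(yv)/2,"yaw",np.arctan2(xv[1],xv[0]),np.arctan2(-yv[0],yv[1]),"mid",C.mean(0))
print("disc",plane(T,*fa((283,240)),.028))
k=tri(ray(T,*fa((115,350))),ray(S,*fb((124,125))));p=tri(ray(T,*fa((82,122))),ray(S,*fb((317,48))))
print("knob",k,plane(T,*fa((115,350)),.066),"post",p,plane(T,*fa((82,122)),.1))
pin=plane(T,*fa((124,296)),.045);print("pin",pin,plane(T,*fa((124,296)),.035))
yaw=(np.arctan2(xv[1],xv[0])+np.arctan2(-yv[0],yv[1]))/2
Rz=R.from_euler("z",yaw)
for nm,q,l in(("disc",plane(T,*fa((283,240)),.028),(0,0,0)),("knob",plane(T,*fa((115,350)),.066),(-.066,.05,0)),("pin",plane(T,*fa((124,296)),.035),(-.038,.056,0))):
    print(nm,"-> origin",q-Rz.apply(l))
s=env.get_state();print(R.from_quat(s["orientation"]).as_matrix().round(3))
c=T["color"];
E
```

```text
[[0.5785 0.26   0.01  ]
 [0.5504 0.1121 0.01  ]
 [0.3994 0.1397 0.01  ]
 [0.427  0.2876 0.01  ]]
len 0.1537183369189893 0.15043476772274636 yaw -0.18038232824406525 -0.18575541019218145 mid [0.48883866 0.19984162 0.01      ]
disc [0.49401868 0.19875695 0.028     ]
knob [0.43891675 0.25620309 0.07372562] [0.44114802 0.2577283  0.066     ] post [0.52292641 0.26940066 0.09844816] [0.52309693 0.26907835 0.1       ]
pin [0.46618983 0.25938751 0.045     ] [0.4679556  0.26127391 0.035     ]
disc -> origin [0.49401868 0.19875695 0.028     ]
knob -> origin [0.49694274 0.19654864 0.066     ]
pin -> origin [0.49512592 0.19929186 0.035     ]
[[ 0.913  0.409 -0.001]
 [ 0.409 -0.913  0.002]
 [-0.    -0.002 -1.   ]]
```

Call:
step_arm:
  steps:
    - [23, -23, 0, 0, 0, 0]
    - [23, -23, 0, 0, 0, 0]
    - [23, -23, 0, 0, 0, 0]
    - [23, -23, 0, 0, 0, 0]
    - [23, -23, 0, 0, 0, 0]
    - [23, -23, 0, 0, 0, 0]
    - [23, -23, 0, 0, 0, 0]
    - [23, -23, 0, 0, 0, 0]
    - [23, -23, 0, 0, 0, 0]
    - [23, -23, 0, 0, 0, 0]
    - [23, -23, 0, 0, 0, 0]
    - [23, -23, 0, 0, 0, 0]
    - [16, -27, 0, 0, 0, 0]
    - [16, -27, 0, 0, 0, 0]
    - [16, -27, 0, 0, 0, 0]
    - [16, -27, 0, 0, 0, 0]
    - [16, -27, 0, 0, 0, 0]
    - [16, -27, 0, 0, 0, 0]
    - [16, -27, 0, 0, 0, 0]
    - [16, -27, 0, 0, 0, 0]
  jaw: 0.0

```text
time: 1.77
eef_pos: [0.4431, -0.0005, 0.2921]
orientation: [0.978, 0.209, -0.0, 0.0]
wrist_force: [0.9, -0.5, 0.7]
grip_width: 0.497
gripper_force: 0.0
```

Call:
step_arm:
  steps:
    - [0, 0, 0, 0, 0, -0.121]
    - [0, 0, 0, 0, 0, -0.121]
    - [0, 0, 0, 0, 0, -0.121]
    - [0, 0, 0, 0, 0, -0.121]
    - [0, 0, 0, 0, 0, -0.121]
    - [0, 0, 0, 0, 0, -0.121]
    - [0, 0, 0, 0, 0, -0.121]
    - [0, 0, 0, 0, 0, -0.12]
    - [31.4, -6.4, 10, 0, 0, 0]
    - [31.4, -6.4, 10, 0, 0, 0]
    - [31.4, -6.4, 10, 0, 0, 0]
    - [31.4, -6.4, 10, 0, 0, 0]
    - [31.4, -6.4, 10, 0, 0, 0]
    - [31.4, -6.4, 10, 0, 0, 0]
    - [31.4, -6.4, 10, 0, 0, 0]
    - [31.4, -6.4, 10, 0, 0, 0]
    - [0, 0, 0, 0, 0, 0]
    - [0, 0, 0, 0, 0, 0]

```text
time: 3.27
eef_pos: [0.4378, 0.2559, 0.2114]
orientation: [0.767, 0.641, -0.001, -0.001]
wrist_force: [-0.4, -0.5, -0.1]
grip_width: 0.507
gripper_force: 0.0
```

```bash
python3 - <<'E'
from h import *
import pickle
c=env.capture("wrist");pickle.dump(c,open("w1.pkl","wb"))
cv2.imwrite("pics/w1.png",c["color"][:,:,::-1]);print(c["xyz"])
s=env.get_state();print(s["eef_pos"],R.from_quat(s["orientation"]).as_matrix().round(3))
for k in[(.4385,.2555,.074),(.4384,.2547,.083)]: print(proj(c,k))
E
```

```text
[0.45049251 0.33030237 0.30456472]
[0.43848099 0.2543029  0.21168622] [[ 0.181  0.984 -0.001]
 [ 0.984 -0.181 -0.001]
 [-0.001 -0.001 -1.   ]]
[283.62048332 221.44700054]
[283.748319   226.39008242]
```

View pics/w1.png

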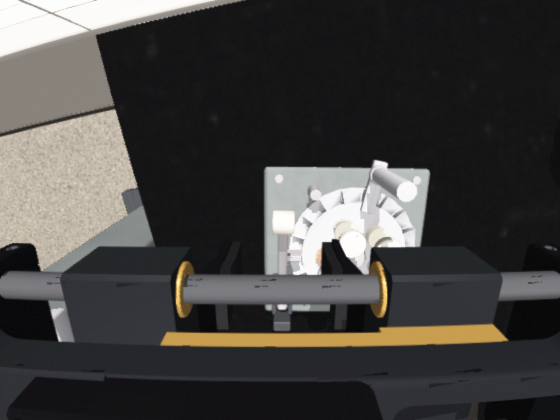

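The wrist view shows the knob at (284,223), which matches the projected estimate. I'll descend and pinch it.

Call:
step_arm:
  steps:
    - [0, 0, 12, 0, 0, 0]
    - [0, 0, 12, 0, 0, 0]
    - [0, 0, 12, 0, 0, 0]
    - [0, 0, 12, 0, 0, 0]
    - [0, 0, 12, 0, 0, 0]
    - [0, 0, 12, 0, 0, 0]
    - [1, 0, 13, 0, 0, 0]
    - [0, 0, 0, 0, 0, 0]
    - [0, 0, 0, 0, 0, 0]

```text
time: 4.07
eef_pos: [0.4386, 0.2553, 0.1263]
orientation: [0.769, 0.64, -0.001, -0.0]
wrist_force: [-0.8, 0.4, 0.9]
grip_width: 0.501
gripper_force: 0.0
```

Call:
step_arm:
  steps:
    - [0, 0, 0, 0, 0, 0]
    - [0, 0, 0, 0, 0, 0]
    - [0, 0, 0, 0, 0, 0]
    - [0, 0, 0, 0, 0, 0]
    - [0, 0, 0, 0, 0, 0]
    - [0, 0, 0, 0, 0, 0]
    - [0, 0, 0, 0, 0, 0]
    - [0, 0, 0, 0, 0, 0]
  jaw: 1.0

```text
time: 4.73
eef_pos: [0.4391, 0.2555, 0.1274]
orientation: [0.769, 0.64, 0.0, -0.0]
wrist_force: [-0.3, 0.5, 2.0]
grip_width: 0.173
gripper_force: 30.0
```

Call:
step_arm:
  steps:
    - [-3, -5.7, 0, 0, 0, 0]
    - [-3, 0, -5.6, 0, 0, 0]

```text
time: 4.9
eef_pos: [0.4373, 0.2518, 0.1342]
orientation: [0.769, 0.64, 0.006, 0.001]
wrist_force: [10.9, 0.4, -1.9]
grip_width: 0.179
gripper_force: 30.0
```

I put one shift on the wrong axis in that move, so I'm correcting it now.

Call:
step_arm:
  steps:
    - [0, 5.7, 0, 0, 0, 0]
    - [0, 0, -5.7, 0, 0, 0]
    - [0, 0, 0, 0, 0, 0]

```text
time: 5.15
eef_pos: [0.4379, 0.2494, 0.1387]
orientation: [0.769, 0.639, 0.0, -0.0]
wrist_force: [-0.3, 2.1, -0.9]
grip_width: 0.18
gripper_force: 30.0
```

Call:
step_arm:
  steps:
    - [-7.4, 0, -10.5, 0, 0, 0]
    - [-8.6, 0, -9.5, 0, 0, 0]
    - [-9.7, 0, -8.4, 0, 0, 0]
    - [-10.6, 0, -7.1, 0, 0, 0]
    - [0, 0, 0, 0, 0, 0]
    - [0, 0, 0, 0, 0, 0]

```text
time: 5.65
eef_pos: [0.4311, 0.2135, 0.174]
orientation: [0.769, 0.639, -0.0, 0.0]
wrist_force: [-0.8, 0.6, -0.0]
grip_width: 0.181
gripper_force: 30.0
```

Forces are low, so I'll continue the arc.

Call:
step_arm:
  steps:
    - [-11.4, 0, -5.8, 0, 0, 0]
    - [-12, 0, -4.3, 0, 0, 0]
    - [-12.5, 0, -2.9, 0, 0, 0]
    - [-12.7, 0, -1.3, 0, 0, 0]
    - [-12.8, 0, 0.2, 0, 0, 0]
    - [-12.7, 0, 1.8, 0, 0, 0]
    - [-12.4, 0, 3.3, 0, 0, 0]
    - [0, 0, 0, 0, 0, 0]
    - [0, 0, 0, 0, 0, 0]

```text
time: 6.4
eef_pos: [0.4151, 0.1283, 0.1828]
orientation: [0.769, 0.639, -0.001, 0.0]
wrist_force: [-2.9, -1.0, 5.4]
grip_width: 0.178
gripper_force: 30.0
```

Call:
step_arm:
  steps:
    - [0, 0, 0, 0, 0, 0]
    - [0, 0, 0, 0, 0, 0]
    - [0, 0, 0, 0, 0, 0]
    - [0, 0, 0, 0, 0, 0]
    - [0, 0, 0, 0, 0, 0]
    - [0, 0, -12, 0, 0, 0]
    - [0, 0, -12, 0, 0, 0]
    - [0, 0, -12, 0, 0, 0]
    - [0, 0, -12, 0, 0, 0]
    - [0, 0, -12, 0, 0, 0]
    - [0, 0, -12, 0, 0, 0]
    - [0, 0, 0, 0, 0, 0]
  jaw: 0.0

```text
time: 7.4
eef_pos: [0.4168, 0.1293, 0.2569]
orientation: [0.769, 0.64, 0.002, 0.001]
wrist_force: [0.6, 0.7, -0.2]
grip_width: 0.498
gripper_force: 0.0
```

```bash
python3 - <<'E'
from h import *
c=env.capture("scene")
a=cv2.resize(c["color"][110:245,205:345,::-1],None,fx=4,fy=4,interpolation=cv2.INTER_CUBIC)
cv2.imwrite("pics/s2.png",a)
Rz=R.from_euler("z",-.183);o=np.array([.495,.198,0])
for l in[(-.066,-.09,.127),(-.066,.045,.074),(.0147,.0746,.1)]: print((proj(c,o+Rz.apply(l))-[205,110])*4)
s=env.get_state();print(s["eef_pos"])
E
```

```text
[141.30066179 276.03332636]
[178.60315835 259.09963341]
[333.3850636  194.34692523]
[0.41627937 0.1288997  0.25582301]
```

View pics/s2.png

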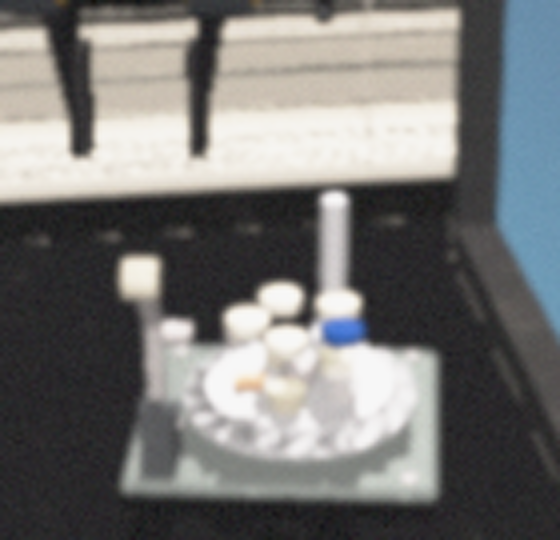

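The knob is at (140,277), where thrown-back predicts (141,276), and the post is still at (333,197). Next I'll move to the post.

Call:
step_arm:
  steps:
    - [19.7, 10, 0, 0, 0, 0]
    - [19.7, 10, 0, 0, 0, 0]
    - [19.7, 10, 0, 0, 0, 0]
    - [19.7, 10, 0, 0, 0, 0]
    - [19.7, 10, 0, 0, 0, 0]
    - [19.7, 10, 0, 0, 0, 0]
    - [19.7, 10, 0, 0, 0, 0]
    - [19.7, 10, 0, 0, 0, 0]
    - [0, 0, 14, 0, 0, 0]
    - [0, 0, 14, 0, 0, 0]
    - [0, 0, 14, 0, 0, 0]
    - [0, 0, 0, 0, 0, 0]
    - [0, 0, 0, 0, 0, 0]

```text
time: 8.53
eef_pos: [0.5224, 0.2687, 0.2115]
orientation: [0.769, 0.64, -0.001, -0.0]
wrist_force: [0.4, -0.0, 0.3]
grip_width: 0.499
gripper_force: 0.0
```

```bash
python3 - <<'E'
from h import *
c=env.capture("wrist");cv2.imwrite("pics/w2.png",c["color"][:,:,::-1])
s=env.get_state();print(s["eef_pos"],s["orientation"]);print(proj(c,(.523,.2692,.1)))
M=R.from_quat(s["orientation"]);print("post in tool mm",M.inv().apply(np.array([.523,.2692,.093])-s["eef_pos"])*1e3)
E
```

```text
[0.52287059 0.26911512 0.21259969] [ 7.68699249e-01  6.39610249e-01 -4.01387747e-04 -1.77825584e-04]
[283.65540946 231.98068176]
post in tool mm [  0.15359158   0.20592856 119.59951171]
```

View pics/w2.png

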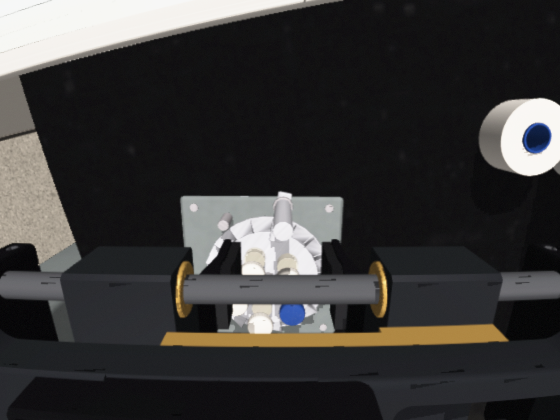

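The post top is at (283,231), right at the prediction. I'll descend and grip it.

Call:
step_arm:
  steps:
    - [0, 0, 13.6, 0, 0, 0]
    - [0, 0, 13.6, 0, 0, 0]
    - [0, 0, 13.6, 0, 0, 0]
    - [0, 0, 13.6, 0, 0, 0]
    - [0, 0, 13.6, 0, 0, 0]
    - [0, 0, 0, 0, 0, 0]
    - [0, 0, 0, 0, 0, 0]

```text
time: 9.17
eef_pos: [0.5225, 0.2688, 0.1437]
orientation: [0.769, 0.64, -0.001, -0.0]
wrist_force: [0.8, 0.5, -0.7]
grip_width: 0.505
gripper_force: 0.0
```

Call:
step_arm:
  steps:
    - [0, 0, 0, 0, 0, 0]
    - [0, 0, 0, 0, 0, 0]
    - [0, 0, 0, 0, 0, 0]
    - [0, 0, 0, 0, 0, 0]
    - [0, 0, 0, 0, 0, 0]
    - [0, 0, 0, 0, 0, 0]
    - [0, 0, 0, 0, 0, 0]
    - [0, 0, 0, 0, 0, 0]
  jaw: 1.0

```text
time: 9.83
eef_pos: [0.5232, 0.2692, 0.1454]
orientation: [0.769, 0.64, 0.0, 0.0]
wrist_force: [1.0, 0.2, 2.3]
grip_width: 0.15
gripper_force: 30.0
```

Call:
step_arm:
  steps:
    - [0.9, -5.9, 0, 0, 0, 0]
    - [0.4, -5.9, 0, 0, 0, 0]
    - [0, -6, 0, 0, 0, 0]
    - [-0.5, -5.9, 0, 0, 0, 0]
    - [0, 0, 0, 0, 0, 0]
    - [0, 0, 0, 0, 0, 0]

```text
time: 10.33
eef_pos: [0.4998, 0.2759, 0.1455]
orientation: [0.768, 0.64, 0.002, -0.001]
wrist_force: [1.8, 5.0, -1.8]
grip_width: 0.15
gripper_force: 30.0
```

Call:
step_arm:
  steps:
    - [-1, -5.9, 0, 0, 0, 0]
    - [-1.4, -5.7, 0, 0, 0, 0]
    - [-1.9, -5.7, 0, 0, 0, 0]
    - [-2.3, -5.5, 0, 0, 0, 0]
    - [0, 0, 0, 0, 0, 0]
    - [0, 0, 0, 0, 0, 0]
    - [0, 0, 0, 0, 0, 0]

```text
time: 10.92
eef_pos: [0.4769, 0.2735, 0.1456]
orientation: [0.768, 0.64, 0.002, -0.001]
wrist_force: [2.7, 3.9, -1.4]
grip_width: 0.155
gripper_force: 30.0
```

Call:
step_arm:
  steps:
    - [-1.4, -2.5, 0, 0, 0, 0]
    - [0, 0, 0, 0, 0, 0]
    - [0, 0, 0, 0, 0, 0]

```text
time: 11.17
eef_pos: [0.4765, 0.2732, 0.1457]
orientation: [0.769, 0.64, 0.005, -0.0]
wrist_force: [9.0, 6.4, -6.8]
grip_width: 0.153
gripper_force: 30.0
```

Call:
step_arm:
  steps:
    - [0, 0, 0, 0, 0, 0]
    - [0, 0, 0, 0, 0, 0]
    - [0, 0, 0, 0, 0, 0]
    - [0, 0, 0, 0, 0, 0]
    - [0, 0, 0, 0, 0, 0]
    - [0, 0, -13, 0, 0, 0]
    - [0, 0, -13, 0, 0, 0]
    - [0, 0, -13, 0, 0, 0]
    - [0, 0, -13, 0, 0, 0]
    - [0, 0, -13, 0, 0, 0]
    - [0, 0, -13, 0, 0, 0]
    - [0, 0, -13, 0, 0, 0]
    - [0, 0, -13, 0, 0, 0]
    - [0, 0, 0, 0, 0, 0]
    - [0, 0, 0, 0, 0, 0]
  jaw: 0.0

```text
time: 12.42
eef_pos: [0.4738, 0.271, 0.2501]
orientation: [0.769, 0.639, 0.001, 0.0]
wrist_force: [0.5, -0.9, -0.1]
grip_width: 0.502
gripper_force: 0.0
```

```bash
python3 - <<'E'
from h import *
c=env.capture("scene")
cv2.imwrite("pics/s3.png",cv2.resize(c["color"][110:245,205:345,::-1],None,fx=4,fy=4,interpolation=cv2.INTER_CUBIC))
Rz=R.from_euler("z",-.183);o=np.array([.495,.198,0])
for l in[(-.066,-.09,.127),(-.032,.069,.1),(-.019,.0736,.1)]: print((proj(c,o+Rz.apply(l))-[205,110])*4)
E
```

```text
[141.30066179 276.03332636]
[245.37583149 197.04641399]
[270.31419672 194.08868861]
```

View pics/s3.png

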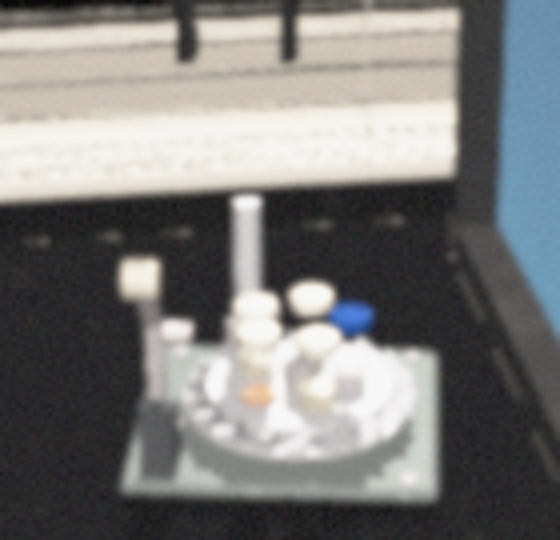

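The post top is at (246,200), where home predicts (245,197). The knob is still thrown back at (140,277), and the gripper is clear, so I'm handing in.

```bash
python3 -c "
from h import *
print(env.close_job())"
```

```text
the job is handed in; nothing more can be done
None
```

The job is handed in: the last image shows the pawl thrown back and the carousel home at its stop pin. The bottle was never approached, and the judge returned no verdict.

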